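# Release the ratchet clamp that holds the wafer shipper

### The arm

A 6-joint arm with a two-finger parallel gripper is mounted at the origin on a cart in front of the work surface, level with it; the furniture and walls round the work are solid. World frame = base frame: x ahead of the robot, y to its left, z up, the work surface at z = 0. Lengths are in mm, angles in rad, forces in N, time in s.
With the tool pointing down it reaches from about 375 to 925 mm from the base axis. Payload 5.7 kg.
Tool frame: the origin (TCP) lies midway between the tips of the shut fingers; the grasp point (between the pads) lies 19 mm behind it; z points along the fingers, y is the line along which they close (so a half turn about z gives the same grasp; the last joint's range is limited). The gripper opens to 88 mm and grips with 3 to 60 N. Pads are 20 mm wide; open, the fingers measure 115 mm over their backs; the gripper's body (75 mm by 178 mm) begins 61 mm behind the grasp point.
Start: joints at [-1.425, 0.359, 1.51, -0, 1.272, -0.115], TCP at [154.698, -579.682, 222.623] pointing down, gripper open.
Joint ranges: [-2.97, 2.97], [-1.01, 2.36], [0.21, 2.38], [-0.96, 4.11], [0.2, 2.71], [-2.98, 2.98]. Speed limits (rad/s): [2.39, 2.39, 3.14, 3.14, 3.14, 3.14].

### API

Orientations are given as a 3x3 rotation matrix whose columns are the frame's x, y, z axes.
In Python, from bench import r gives the robot as it stands.
- The arm moves only by the tool apply_moves, never from a script. Its argument "steps" is a list of rows, each a list of 7 numbers: the shift along the world's x, y, z in mm, then the turn, a rotation vector about the world's x, y, z in degrees, then the opening, from 0 (shut) to 1 (fully open). A call has 1 to 12 rows; each row is the pose to reach, as a shift and turn from the pose commanded when the call began; what a row does not reach only later rows make up. A row lasts 1/10 s, in which the tool goes at most 50 mm and 8.59 degrees, less where a joint would pass 70% of its speed; a pose out of reach is approached as far as the arm can. A call with a gripper value outside its range is refused whole. The fingers move at their own pace and stop on an object; "force" is the grip in N (left out, the last holds). Time passes only in rows, so rows that repeat a pose let the fingers close. It gives the time, the measured TCP pose, the force, the opening and the grip force at its end, in the units of the state.
- r.state(): the state, without advancing time (a new reading comes with each control period).
- r.camera(name): name is "scene" or "top" or "wrist"; returns the picture (420x560x3 uint8, red, green, blue); there is no depth.
- r.calibration(name): a dict with "camera_matrix" (3x3 intrinsics, pixels), "rvec" (rotation vector, rad) and "tvec" (3), from world to camera coordinates, as OpenCV has them. Camera axes: x right, y down, z forward; pixel columns grow to the right and rows downward; lengths in mm; the calibration is good to about 2 mm. A picture is of the moment at which its call begins: read the wrist's pose just before it. calibration takes no time and is no camera call; for the wrist camera it gives the pose at the moment of the call.
- r.hand_in(): hands the job in; it is judged then, once.
The state is a dict: "time_s": time; "qpos": joint angles; "dq": joint speeds; "joint_torque": joint torques, N m; "position": TCP position; "orientation": TCP orientation; "ft_force": force on the tool from outside, world axes, zero at the start; "wrist_torque": the same for the moment, N m; "opening": opening from 0.0 (shut) to 1.0 (fully open); "gripper_force": force on a finger pad.
Only numpy, scipy, OpenCV 4.12 (cv2) and the standard library are available. Lean on these libraries where they do the work, as an engineer would, in place of code of your own. Each camera call takes 0.05 s, during which the arm holds its last target. There are 200 camera calls.

### The job

Two identical ratchet clamps stand on the bench: one holds a flat round wafer shipper (the wider, flatter disc), the other a smaller, thicker stepped brass chuck. On the clamp with the shipper, flip the pawl lever over so that it rests thrown back clear of the rack, then slide that clamp's moving jaw back by its post, away from the shipper, until it is fully open. Leave the pawl thrown back, leave the shipper lying in its clamp, and leave the other clamp alone.

Things in the scene. Friction and masses are not known exactly. Their poses are not given: they have to be found in the camera images.
- clamp_pawl (a joint): Pawl of the clamp with the shipper, a hinge (rad). About 0: claw in the rack, lever leaning 30 degrees from upright towards the jaws; the jaw then cannot slide back beyond 7 mm of play. Grows as the lever swings over to -x, the robot's end; past 0.7 it falls by its weight to the stop at 1.35 and stays there. Needs under 1 N at the knob.
- clamp_knob (a point): Centre of the black cross-bar knob (16 mm thick, 22 mm long along the hinge) on that pawl's lever. Its y axis is the hinge axis, 45 mm from this point and 32 mm above the bench. Claw down, the knob is 71 mm above the bench and 22 mm to +x of the hinge; thrown back, 62 mm up and 34 mm to -x. On its +x side the clamp is under 35 mm high.
- clamp_jaw (a joint): Travel of that clamp's moving jaw (m): it grows as the jaw slides back, away from the shipper; begins between 0.022 and 0.027, fully open at the stop 0.065. It slides with about 2.5 N of friction and stays where it is left.
- clamp_post (a point): On the axis of the upright black round post (13 mm thick, 16 mm head, top at 56 mm, shank from 20 mm) on that clamp's sliding jaw; this point is 45 mm above the bench. Axes of the clamp (210 x 100 mm): +x from the robot's end to the shipper; the jaw opens along -x. The jaw (25 mm high) begins 20 mm to +x of the post; the pawl swings in a plane 60 mm to +y.
- shipper_centre (a point): Centre of the flat round white wafer shipper (64 mm across, 11 mm thick, small tab) that lies loose on its clamp's base between the jaws, 10 mm above the bench. A like shipper lies elsewhere on the bench.
- twin_pawl (a joint): Pawl of the other clamp, the one with the brass chuck (same values); it is to be left alone, claw down.
- twin_jaw (a joint): Travel of the other clamp's moving jaw (m, same values; begins between 0.010 and 0.015), to be left alone.

How it is judged:
By the outcome, as a careful person would: the job done as asked, in the order asked, and still so for the second after the job is handed in, with the robot touching nothing.
It also fails if it takes over 40 s, if anything falls off the work surface, if the arm or the gripper's body presses on something with over 40 N, if the wrist force passes 120 N, or if a joint passes its speed limit or range.

## Working session

There is one attempt and no reset: what is moved stays moved. The work goes in short steps, Python scripts to look and compute and a tool call to move; the robot and the scene stay as the last step left them, time stands still between calls to the robot, and variables do not carry over. Pictures are saved under pics/ and viewed, at most 10 in all, crops included, and the job is handed in when it is done.

Besides the shell and the picture viewer there is one more tool, called after ">>>" as name(argument=value, ...) on one line, values as JSON. apply_moves: Moves the arm, as the interface text tells. Its arguments: {"type":"object","properties":{"steps":{"type":"array"},"force":{"type":"number"}},"required":["steps"]}

```bash
mkdir -p pics; cat > h.py <<'E'
import numpy as np,cv2
from bench import r
def ray(c,u,v,z):
    k=np.array(c["camera_matrix"],float);R=cv2.Rodrigues(np.array(c["rvec"],float))[0];t=np.array(c["tvec"],float).ravel()
    d=R.T@np.linalg.inv(k)@[u,v,1];o=-R.T@t
    return (o+d*(z-o[2])/d[2]).round(1)
def proj(c,p):
    return cv2.projectPoints(np.array(p,float).reshape(-1,3),np.array(c["rvec"],float),np.array(c["tvec"],float),np.array(c["camera_matrix"],float),None)[0].reshape(-1,2).round(1)
def snap(n,f,crop=None,s=1):
    im=r.camera(n)[...,::-1]
    if crop: a,b,c,d=crop; im=im[b:d,a:c]
    cv2.imwrite(f,cv2.resize(im,None,fx=s,fy=s,interpolation=cv2.INTER_CUBIC))
E
python3 - <<'E'
from h import *
a=r.camera("top");b=r.camera("scene")
cv2.imwrite("pics/top.png",cv2.resize(a[...,::-1],(800,600)));cv2.imwrite("pics/scene.png",cv2.resize(b[...,::-1],(800,600)))
E
```

```text
(no output)
```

View pics/top.png

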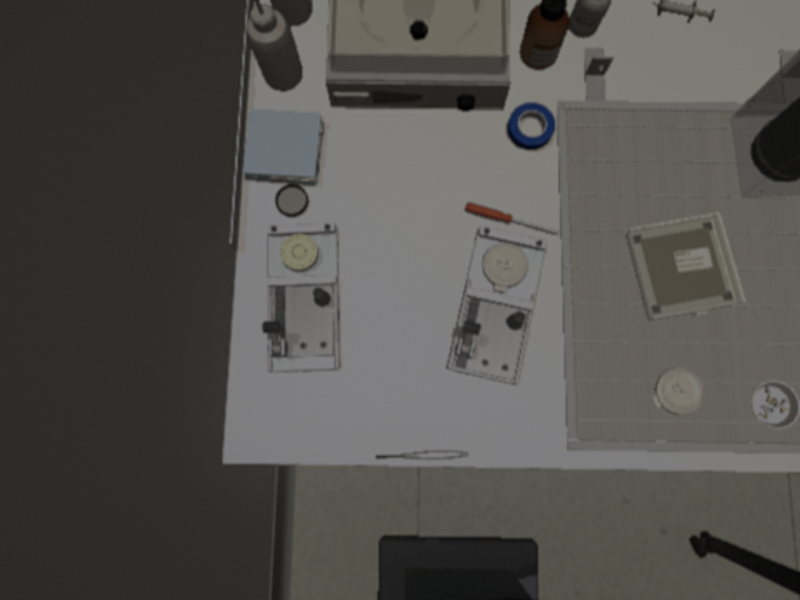

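View pics/scene.png

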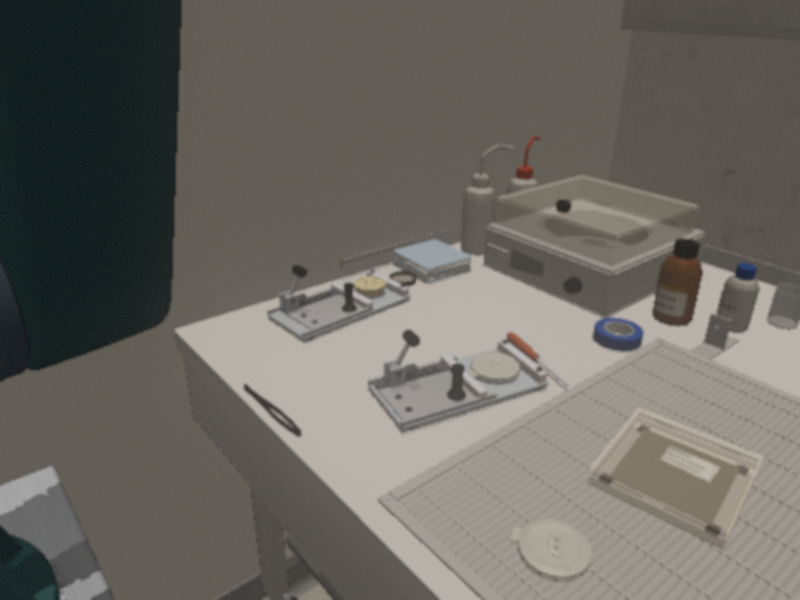

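The shipper clamp is the middle one in the top view: knob near (471,327), post head near (516,320), shipper near (505,264). I'll take an enlarged crop.

```bash
python3 - <<'E'
from h import *
snap("top","pics/t2.png",(300,150,400,275),4.8)
c=r.calibration("top");s=.7
for n,u,v,z in [("knob",471,327,71),("post",516,320,56),("ship",505,264,15),("twinknob",272,327,71),("twinpost",321,298,56)]: print(n,ray(c,u*s,v*s,z))
E
```

```text
knob [541.   33.5  71. ]
post [553.7 -27.7  56. ]
ship [640.9 -20.1  15. ]
twinknob [536.9 293.3  71. ]
twinpost [579.5 232.9  56. ]
```

View pics/t2.png

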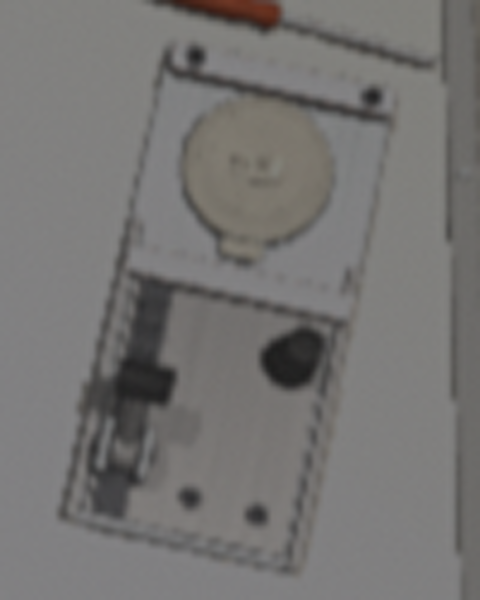

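```bash
python3 - <<'E'
from h import *
c=r.calibration("top")
P=lambda u,v,z:ray(c,300+u/4.8,150+v/4.8,z)
for n,u,v,z in [("knob",147,380,79),("hinge",127,450,32),("post",306,346,56),("postbase",288,370,20),("ship",257,170,15),("bl",62,517,8),("br",297,572,8),("tl",165,50,8),("tr",395,85,20),("jawL",132,275,25),("jawR",345,320,25)]: print(n,P(u,v,z))
a=P(62,517,8);b=P(165,50,8);d=b-a;print(np.degrees(np.arctan2(d[1],d[0])),np.linalg.norm(d))
a=P(62,517,8);b=P(297,572,8);d=b-a;print(np.degrees(np.arctan2(d[1],d[0]))+90,np.linalg.norm(d))
a=P(132,275,25);b=P(345,320,25);d=b-a;print(np.degrees(np.arctan2(d[1],d[0]))+90,np.linalg.norm(d))
R=cv2.Rodrigues(np.array(c["rvec"],float))[0];print(-R.T@np.array(c["tvec"],float).ravel())
print(r.state()["orientation"])
E
```

```text
knob [539.3  32.6  79. ]
hinge [518.   36.2  32. ]
post [557.5 -32.6  56. ]
postbase [553.7 -31.1  20. ]
ship [639.7 -20.2  15. ]
bl [492.9  61.    8. ]
br [471.9 -35.4   8. ]
tl [694.   17.6   8. ]
tr [676.3 -78.2  20. ]
jawL [591.6  33.5  25. ]
jawR [574.  -54.1  25. ]
-12.178397651733023 205.72984712967636
-12.2894467861869 98.66083316088508
-11.360236042757307 89.350545605497
[405.62915251 113.17232063 923.47932736]
[[ 9.66192839e-01  2.57820393e-01 -2.05382156e-04]
 [ 2.57820419e-01 -9.66191799e-01  1.42775688e-03]
 [ 1.69666284e-04 -1.43244018e-03 -9.99998960e-01]]
```

>>> apply_moves(steps=[[207,303,0,0,0,-27,0],[207,303,0,0,0,-27,0],[207,303,0,0,0,-27,0],[207,303,0,0,0,-27,0],[207,303,0,0,0,-27,0],[207,303,0,0,0,-27,0],[207,303,0,0,0,-27,0],[207,303,0,0,0,-27,0],[207,303,0,0,0,-27,0]])

```text
time_s: 1.05
position: [362.5, -274.2, 222.5]
orientation: [[0.979, -0.205, -0.0], [-0.205, -0.979, 0.001], [-0.0, -0.001, -1.0]]
ft_force: [-0.3, -0.3, -0.0]
opening: 0.218
gripper_force: 0.0
```

>>> apply_moves(steps=[[207,304,-60,0,0,0,0],[207,304,-60,0,0,0,0],[207,304,-60,0,0,0,0],[207,304,-60,0,0,0,0],[207,304,-60,0,0,0,0],[207,304,-60,0,0,0,0],[207,304,-60,0,0,0,0],[207,304,-60,0,0,0,0],[207,304,-60,0,0,0,0],[207,304,-60,0,0,0,0],[207,304,-60,0,0,0,0],[207,304,-60,0,0,0,0]])

```text
time_s: 2.25
position: [568.1, 25.7, 162.9]
orientation: [[0.978, -0.211, -0.0], [-0.211, -0.978, -0.0], [0.0, 0.0, -1.0]]
ft_force: [-0.0, -1.0, 0.2]
opening: 0.003
gripper_force: 0.0
```

```bash
python3 - <<'E'
from h import *
s=r.state();print(s["position"],s["orientation"],s["qpos"],s["opening"])
c=r.calibration("wrist")
snap("wrist","pics/w1.png")
print(proj(c,[[540,33,71],[556,-32,56],[640,-20,15]]))
E
```

```text
[568.13990881  25.7377762  162.89595992] [[ 9.77544125e-01 -2.10730829e-01 -4.45134493e-05]
 [-2.10730834e-01 -9.77544092e-01 -2.51055344e-04]
 [ 9.39124146e-06  2.54798033e-04 -9.99999967e-01]] [-7.60047637e-02  3.75222607e-01  1.64912736e+00 -2.82243423e-04
  1.11726803e+00  1.70723775e+00] 0.003229255741698706
[[275.6 249.8]
 [344.4 212.1]
 [308.8 117.9]]
```

View pics/w1.png

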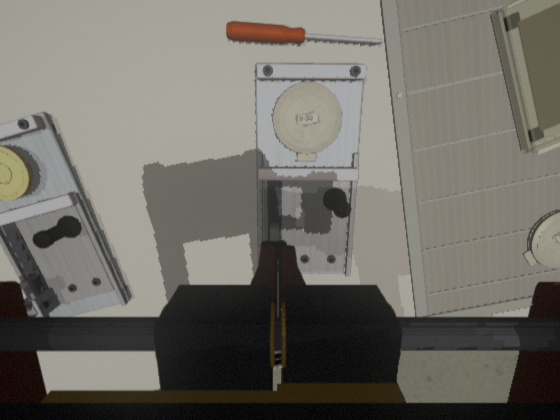

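The clamp is square with the tool, and the shipper at (308,118) and post at (340,207) match the predicted pixels. The fingers hide the knob. Descend on its +x side.

>>> apply_moves(steps=[[1,1,-50,0,0,0,0],[1,1,-85,0,0,0,0],[1,1,-103,0,0,0,0],[1,1,-103,0,0,0,0]])

```text
time_s: 2.7
position: [567.1, 27.7, 57.3]
orientation: [[0.978, -0.21, -0.005], [-0.21, -0.978, 0.0], [-0.005, 0.001, -1.0]]
ft_force: [-0.2, 0.0, -0.3]
opening: 0.006
gripper_force: 0.0
```

>>> apply_moves(steps=[[-8,2,0,0,0,0,0],[-14,3,0,0,0,0,0],[-20,4,0,0,0,0,0],[-26,5,0,0,0,0,0],[-32,7,0,0,0,0,0],[-38,8,0,0,0,0,0],[-44,9,0,0,0,0,0],[-50,10,0,0,0,0,0],[-54,11,0,0,0,0,0],[-54,11,0,0,0,0,0]])

```text
time_s: 3.7
position: [514.5, 39.5, 59.5]
orientation: [[0.978, -0.209, -0.001], [-0.209, -0.978, 0.0], [-0.001, 0.0, -1.0]]
ft_force: [-1.0, 0.8, -0.4]
opening: 0.009
gripper_force: 0.4
```

```bash
python3 - <<'E'
from h import *
snap("scene","pics/s2.png",(230,190,400,310),4)
E
```

```text
(no output)
```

View pics/s2.png

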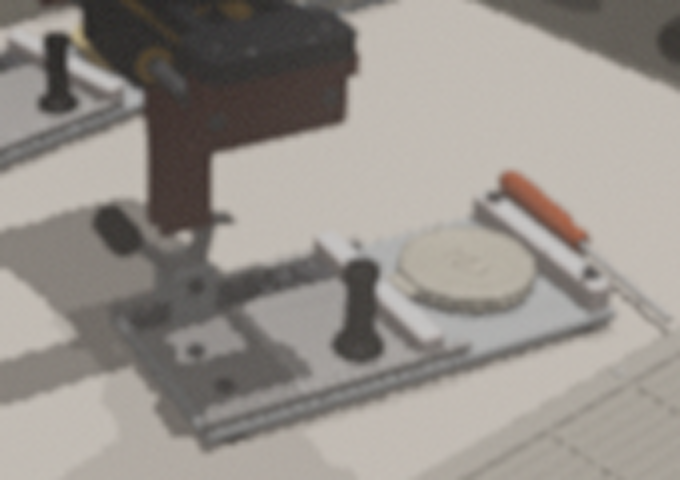

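The knob at (118,230) is thrown to the robot's end, and the claw is raised. Lift off and go to the +x side of the post.

>>> apply_moves(steps=[[0,0,30,0,0,0,0],[0,0,60,0,0,0,0],[33,-38,60,0,0,0,0],[69,-77,60,0,0,0,0],[69,-77,60,0,0,0,0],[69,-77,15,0,0,0,0],[69,-77,-15,0,0,0,0],[69,-77,-25,0,0,0,0],[69,-77,-25,0,0,0,0]])

```text
time_s: 4.65
position: [583.2, -37.3, 33.1]
orientation: [[0.978, -0.209, -0.004], [-0.209, -0.978, 0.001], [-0.004, -0.0, -1.0]]
ft_force: [0.5, 0.0, 0.5]
opening: 0.003
gripper_force: 0.0
```

```bash
python3 - <<'E'
from h import *
s=r.state();print(s["position"],s["ft_force"])
snap("scene","pics/s3.png",(230,190,400,310),4)
E
```

```text
[583.23111008 -37.25182708  33.11524281] [0.52334832 0.04613233 0.47527488]
```

View pics/s3.png

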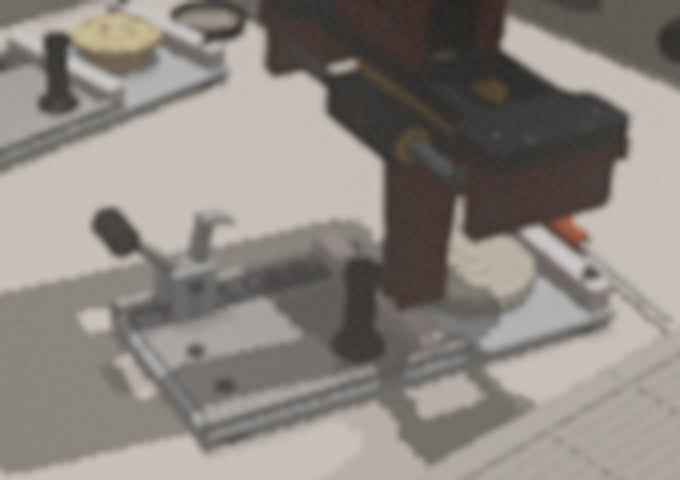

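The pawl stays back with its knob at (115,230). The fingers stand just beyond the post at (360,300), so push along -x of the clamp.

>>> apply_moves(steps=[[-6,1,0,0,0,0,0],[-11,2,0,0,0,0,0],[-16,3,0,0,0,0,0],[-20,4,0,0,0,0,0],[-24,5,0,0,0,0,0],[-28,6,0,0,0,0,0],[-32,7,0,0,0,0,0],[-36,8,0,0,0,0,0],[-40,8,0,0,0,0,0],[-42,9,0,0,0,0,0],[-42,9,0,0,0,0,0]])

```text
time_s: 5.8
position: [541.7, -28.6, 34.4]
orientation: [[0.978, -0.209, -0.001], [-0.209, -0.978, 0.0], [-0.001, 0.0, -1.0]]
ft_force: [0.4, -0.5, 0.1]
opening: 0.001
gripper_force: 0.5
```

>>> apply_moves(steps=[[-2,0,0,0,0,0,0],[-4,1,0,0,0,0,0],[-4,1,0,0,0,0,0]])

```text
time_s: 6.1
position: [538.4, -27.8, 34.5]
orientation: [[0.978, -0.209, -0.0], [-0.209, -0.978, -0.0], [-0.0, 0.0, -1.0]]
ft_force: [1.8, -1.5, -0.2]
opening: 0.003
gripper_force: 1.0
```

>>> apply_moves(steps=[[-1,0,0,0,0,0,0],[-2,0,0,0,0,0,0],[-2,0,0,0,0,0,0]])

```text
time_s: 6.4
position: [538.2, -27.8, 34.7]
orientation: [[0.978, -0.209, 0.003], [-0.209, -0.978, -0.0], [0.003, -0.0, -1.0]]
ft_force: [6.6, 0.1, -3.4]
opening: 0.01
gripper_force: 2.8
```

>>> apply_moves(steps=[[-1,0,0,0,0,0,0],[-2,0,0,0,0,0,0],[-2,0,0,0,0,0,0]])

```text
time_s: 6.7
position: [538.0, -27.9, 35.0]
orientation: [[0.978, -0.209, 0.006], [-0.209, -0.978, -0.0], [0.006, -0.001, -1.0]]
ft_force: [10.3, 0.6, -5.2]
opening: 0.003
gripper_force: 4.4
```

```bash
python3 - <<'E'
from h import *
s=r.state();print(s["position"],s["ft_force"])
snap("scene","pics/s4.png",(230,190,400,310),4)
c=r.calibration("scene")
ex=np.array([.978,-.208,0])
p0=np.array([555.5,-32,56]);print((proj(c,[p0-t*ex for t in (0,20,30,36,38,40,42,44)])-[230,190])*4)
E
```

```text
[538.04503138 -27.9260948   34.97624355] [10.26521781  0.58932726 -5.15290399]
[[358.8 266. ]
 [318.  277.6]
 [297.2 283.2]
 [284.4 286.8]
 [280.4 288. ]
 [276.  289.2]
 [272.  290.4]
 [267.6 291.6]]
```

View pics/s4.png

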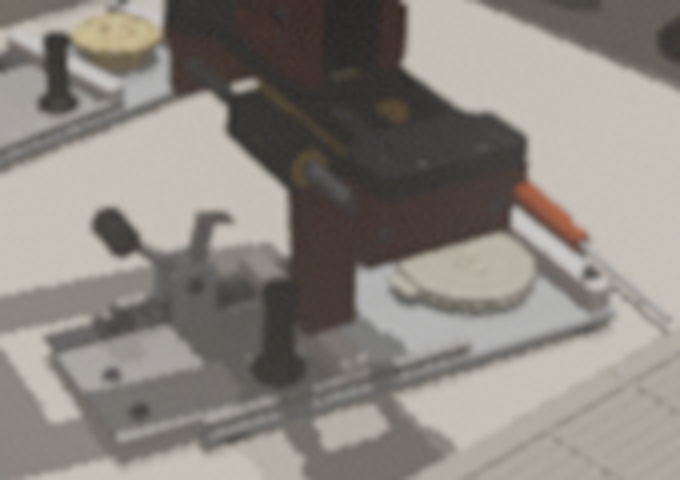

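The post head is at about (279,288), so the jaw travelled about 39 mm. Force climbs with no motion, so it is at the stop. Pawl still back, shipper in place. Back off and lift.

>>> apply_moves(steps=[[6,-1,0,0,0,0,0],[14,-3,0,0,0,0,0],[14,-3,0,0,0,0,0],[14,-3,40,0,0,0,0],[14,-3,85,0,0,0,0],[14,-3,120,0,0,0,0],[14,-3,120,0,0,0,0],[14,-3,120,0,0,0,0]])

```text
time_s: 7.55
position: [548.5, -30.7, 155.1]
orientation: [[0.978, -0.209, 0.001], [-0.209, -0.978, -0.0], [0.001, -0.0, -1.0]]
ft_force: [-0.5, 0.0, -0.1]
opening: 0.004
gripper_force: 0.0
```

```bash
python3 - <<'E'
from h import *
snap("scene","pics/s5.png",(170,160,400,310),3.4)
E
```

```text
(no output)
```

View pics/s5.png

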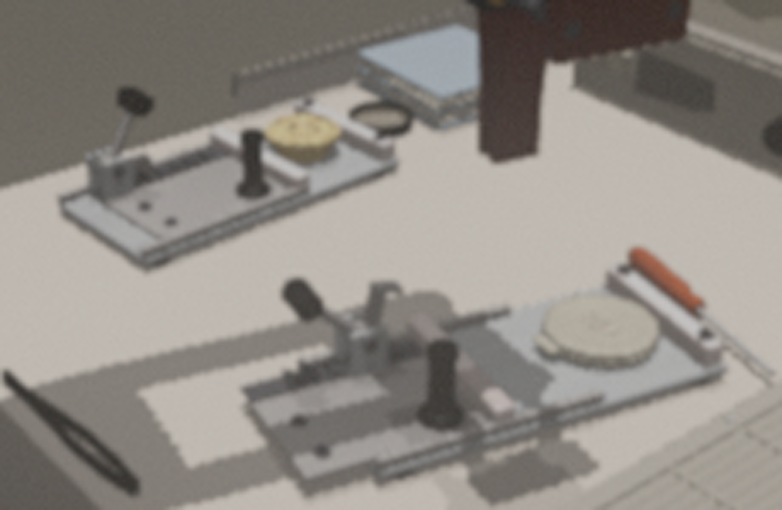

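The jaw is open with its post at (440,385), the pawl is thrown back at (302,298), the shipper is in its clamp, and the twin is untouched.

```bash
python3 -c "
from bench import r
print(r.hand_in())"
```

```text
the job is handed in; nothing more can be done
None
```

The job is handed in: the shipper clamp's pawl is thrown back, its jaw was slid about 39 mm to the open stop, the shipper is still in its clamp, and the other clamp was left alone.

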